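# Present the notched plate to the label reader

## Task

One of the three aluminium plates standing in the bench rack has a small notch cut out of one top corner: the notch marks its label end. Lift that plate out by its plain end without fingering the label end, and hold it label side up, facing squarely into the reader's window from about 15 cm away, with the label centred on the window. Leave the two square-cornered blanks standing in the rack and do not touch the reader; finish with the plate held still there in the gripper.

Things in the scene. Friction and masses are not known exactly. Their poses are not given: they have to be found in the camera images.
- plate: the notched aluminium plate, 110 long (x), 6 thick (y), 56 high (z), about 110 g, standing on a long edge in a rack slot. Origin: middle of its lower edge, so x -55 to 55, y -3 to 3, z 0 to 56 mm. +x to the label end, +y out of the label face, +z up. A 12 x 12 mm notch is cut from the +x +z corner: seen from the label side, top left. Plain end: x -55 to +10 mm
- label_end: the label end of the plate, x from +10 to +55 mm, with the notch: not to be fingered on either face or edge. Rigidly part of the plate, same origin and axes as the plate
- label (a point): centre of the label field (a matt paper patch 30 x 34 mm on the +y face of the label end only), at x = 33, y = 3, z = 28 mm in the plate's frame; its axes are the plate's
- grip (a point): middle of the plain end, 14 mm below the top edge: x = -22.5, y = 0, z = 42 mm in the plate's frame; its axes are the plate's
- blank_1: a blank aluminium plate 110 x 6 x 56 mm with four square corners and no label, standing in a rack slot; origin at the middle of its lower long edge, x along its length, z up; to be left alone
- blank_2: another blank plate just like blank_1; to be left alone
- rack: low grey plate rack, 136 x 150 mm, 22 mm high, fixed to the bench; origin at the centre of its underside. Three 8 mm slots run along its x axis at y = -50, 0 and +50 mm; slot floors 8 mm above the bench, so the plates' top edges stand at 64 mm. Which plate is in which slot varies, and the rack may face any way
- reader: label reader on a stand, fixed: foot 100 x 120 x 14 mm, an 18 mm post 357 mm high, and a grey head 64 x 50 x 50 mm reaching towards the robot from the post. Origin at the centre of the foot's underside; it faces along its own -x, roughly to the robot
- reader_head: the reader's head. Origin at the centre of its front face, 335 mm above the bench, 35 mm in front of the foot's centre. It looks along its own -x axis, which points towards the robot and 40 degrees down; its y axis is level
- window (a point): centre of the reader's round window (30 mm across), 3 mm in front of reader_head's origin; axes are reader_head's
- spot (a point): the point 150 mm straight in front of the window, where the label centre is to be held; axes are reader_head's. The label is square to the window when the plate's +y points along reader_head's +x (up at 40 degrees, towards the window)
Things that resemble listed ones, but are neither listed nor needed, are in the scene too. Leave any brown or green look-alike of the rack alone.

How it is judged:
By the outcome, as a careful person would: the job done as asked, in the order asked, and still so for the second after the job is handed in, while the arm keeps its last pose, push and grip.
It also fails if it takes over 35 s, if anything falls off the work surface, if the arm or the gripper's body presses on something with over 40 N, if the wrist force passes 120 N, or if a joint passes its speed limit or range.

## Robot

A 6-joint arm with a two-finger parallel gripper is mounted at the origin on the work surface; the furniture and walls round the work are solid. World frame = base frame: x ahead of the robot, y to its left, z up, the work surface at z = 0. Lengths are in mm, angles in rad, forces in N, time in s.
With the tool pointing down it reaches from about 275 to 750 mm from the base axis. Payload 10.2 kg.
Tool frame: the origin (TCP) lies at the very end of the fingers, on their centre line; the grasp point (between the pads) lies 19 mm behind it; z points along the fingers, y is the line along which they close (so a half turn about z gives the same grasp; the last joint's range is limited). The gripper opens to 85 mm and grips with 20 to 120 N. Pads are 22 mm wide; open, the fingers measure 114 mm over their backs; the gripper's body (76 mm by 85 mm) begins 54 mm behind the grasp point. The pads swing forward as they close: fully open they stand 13 mm farther back than shut.
Start: joints at [-1.478, 0.313, 1.498, -0, 1.331, -0.223], TCP at [163.04, -499.048, 193.094] pointing down, gripper open.
Joint ranges: [-2.94, 2.94], [-0.97, 2.17], [0.19, 2.56], [-1.23, 4.37], [0.02, 3.11], [-2.88, 2.88]. Speed limits (rad/s): [2.39, 2.39, 3.01, 3.14, 3.14, 3.14].

## Interface

Orientations are given as a unit quaternion [w, x, y, z].
In Python, from rig import * gives the robot as it stands. The module is installed in compiled form; this text tells all that it offers.
- The arm moves only by the shell command python3 -m crank 'ROWS' [FORCE]. ROWS is JSON, a list that holds one entry, the list of rows, each a list of 7 numbers: the shift along the tool's x, y, z in units of 25 mm (1.0 is 25 mm), then the turn, a rotation vector about the tool's x, y, z in units of 8 degrees (1.0 is 8 degrees), then the finger opening in mm, from 0 to 85.4. A call has exactly 8 rows; each row shifts and turns the commanded pose from where the row before left it, along the tool's axes as they then stand; what a row does not reach is not made up. A row lasts 1/10 s, in which the tool goes at most 50 mm and 8.59 degrees, less where a joint would pass 70% of its speed; a pose out of reach is approached as far as the arm can. A call is refused whole if a number of a shift passes 1 or a number of a turn 1, either way. A call with a gripper value outside its range is refused whole. The fingers move at their own pace and stop on an object; FORCE is the grip in N (left out, the last holds). Time passes only in rows, so rows that do not move let the fingers close, or fill a call up. It gives the time, the measured TCP pose, the force, the opening and the grip force at its end, in the units of the state.
- sense(): the state, without advancing time (a new reading comes with each control period).
- capture(name): name is "scene" or "top"; returns the picture (420x560x3 uint8, blue, green, red); there is no depth.
- camera_model(name): a dict with "fx", "fy", "cx", "cy" (pixels), "world_from_camera" (4x4, takes a point from camera to world coordinates). Camera axes: x right, y up, looking along -z (the intrinsics and any distortion apply to the point x, -y, -z); pixel columns grow to the right and rows downward; lengths in mm; the calibration is good to about 2 mm. A picture is of the moment at which its call begins. camera_model takes no time and is no camera call.
- finish_job(): hands the job in; it is judged then, once.
The state is a dict: "time_s": time; "joints": joint angles; "dq": joint speeds; "tau": joint torques, N m; "eef_pos": TCP position; "ee_rot": TCP orientation; "force": force on the tool from outside, world axes, zero at the start; "wrist_torque": the same for the moment, N m; "grip_width": opening from 0.0 (shut) to 1.0 (fully open); "grip_force": force on a finger pad.
Only numpy, scipy, OpenCV 4.12 (cv2) and the standard library are available. Lean on these libraries where they do the work, as an engineer would, in place of code of your own. Each camera call takes 0.05 s, during which the arm holds its last target. There are 200 camera calls.

## Working session

There is one attempt and no reset: what is moved stays moved. The work goes in short steps, Python scripts to look and compute and a shell command to move; the robot and the scene stay as the last step left them, time stands still between calls to the robot, and variables do not carry over. Pictures are saved under pics/ and viewed, at most 10 in all, crops included, and the job is handed in when it is done.

```bash
mkdir -p pics
python3 - <<'E'
from rig import *
import cv2,numpy as np
for n in("scene","top"):
    im=capture(n);cv2.imwrite(f"pics/{n}0.png",im)
    m=camera_model(n);print(n,{k:(np.round(v,3).tolist()) for k,v in m.items()})
s=sense();print(s)
E
```

```text
scene {'fx': 406.927, 'fy': 406.927, 'cx': 277.58, 'cy': 200.609, 'world_from_camera': [[-0.685, 0.393, -0.613, -149.842], [-0.728, -0.361, 0.583, 870.355], [0.008, 0.846, 0.533, 799.464], [0.0, 0.0, 0.0, 1.0]]}
top {'fx': 536.027, 'fy': 536.027, 'cx': 280.267, 'cy': 219.198, 'world_from_camera': [[-0.04, 0.977, -0.209, 203.034], [-0.999, -0.039, 0.012, 233.063], [0.004, 0.209, 0.978, 1951.806], [0.0, 0.0, 0.0, 1.0]]}
{'time_s': 0.1, 'joints': array([-1.47842657e+00,  3.13400325e-01,  1.49833676e+00,  3.37793632e-05,
        1.33100774e+00, -2.23429226e-01]), 'dq': array([-1.42088564e-03, -2.25329779e-03, -3.10389649e-03, -1.37946432e-05,
       -5.44127890e-04, -4.63099821e-04]), 'tau': array([ 2.22401686e-03, -4.12901008e+01, -2.60144430e+01, -1.86815637e-04,
        2.98493302e-03,  2.15115153e-05]), 'eef_pos': array([ 163.01076942, -498.77474983,  192.59828396]), 'ee_rot': array([-5.73777650e-04,  9.87560223e-01,  1.57240181e-01,  5.40928170e-05]), 'force': array([ 1.05091367, -0.15126003,  0.15606627]), 'wrist_torque': array([-0.0092889 ,  0.01777526,  0.01358302]), 'grip_force': 0.0, 'grip_width': 1.00011373146387}
```

View pics/scene0.png

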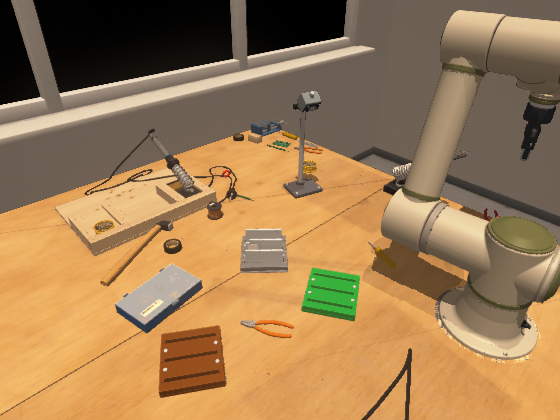

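View pics/top0.png

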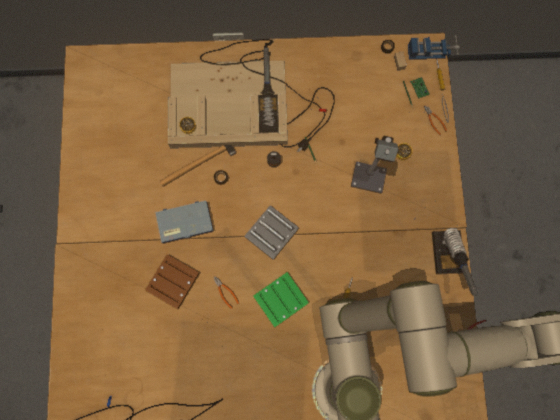

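The grey rack with three plates is at scene (264,250) and top (273,232). The reader foot is at scene (303,187) and top (369,177), with its head at scene (308,100) and top (387,149). The brown rack at scene (192,358) and the green one at (332,293) are look-alikes, so I'll leave them. Next I'll enlarge the grey rack and the reader.

Run:
```python
import cv2,numpy as np
s=cv2.imread("pics/scene0.png");t=cv2.imread("pics/top0.png")
def c(im,x,y,w,h,W,H): return cv2.resize(im[y:y+h,x:x+w],(W,H),interpolation=cv2.INTER_CUBIC)
a=c(s,235,222,60,54,400,360);b=c(t,243,202,60,54,400,360)
d=c(s,280,86,50,30,400,240);e=c(t,346,130,60,36,400,240)
cv2.imwrite("pics/crop1.png",np.vstack([np.hstack([a,b]),np.hstack([d,e])]))
```

```text
(no output)
```

View pics/crop1.png

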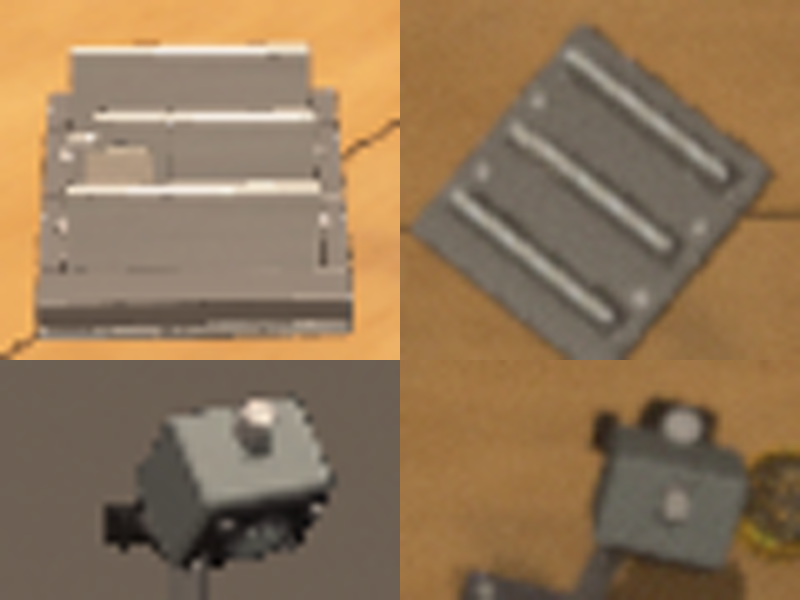

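Scene shows three plates. Rear is (245–281, 229), with two square corners. Front is (245–283, 250), also square. The middle one has its top edge starting late, at (249–282, 239), with a lower notch ledge at (247,243) and a label patch at (253,247). So the middle plate is the notched one: its label face looks at the scene camera and its label end is at image left, which is upper left in the top view. Next I'll measure.

```bash
cat > h.py <<'E'
import cv2,numpy as np
from rig import camera_model
M={n:camera_model(n) for n in("scene","top")}
def ray(n,p):
    m=M[n];T=np.array(m["world_from_camera"])
    p=np.atleast_2d(np.float64(p))
    d=np.stack([(p[:,0]-m["cx"])/m["fx"],-(p[:,1]-m["cy"])/m["fy"],-np.ones(len(p))],1)@T[:3,:3].T
    return T[:3,3],d
def cast(n,p,z):
    o,d=ray(n,p);return o+d*((z-o[2])/d[:,2])[:,None]
def proj(n,P):
    m=M[n];T=np.array(m["world_from_camera"]);q=(np.atleast_2d(P)-T[:3,3])@T[:3,:3]
    return np.stack([m["cx"]-m["fx"]*q[:,0]/q[:,2],m["cy"]+m["fy"]*q[:,1]/q[:,2]],1)
E
python3 - <<'E'
from h import *
s=cv2.imread("pics/scene0.png");t=cv2.imread("pics/top0.png")
hs=cv2.cvtColor(t,cv2.COLOR_BGR2HSV)
# rack in top: low saturation
def big(mask,x0,y0,x1,y1):
    m=np.zeros_like(mask);m[y0:y1,x0:x1]=mask[y0:y1,x0:x1]
    c=max(cv2.findContours(m,0,1)[0],key=cv2.contourArea);return c
c=big((hs[...,1]<75).astype(np.uint8)*255,238,198,308,266)
W=cast("top",c[:,0],22);r=cv2.minAreaRect(W[:,:2].astype(np.float32));print("rack top",r)
for img,n,box in((t,"top",(243,202,303,256)),(s,"scene",(238,224,292,256))):
    g=cv2.cvtColor(img,6).astype(float);x0,y0,x1,y1=box
    m=np.zeros(g.shape,np.uint8);thr=135 if n=="top" else 165
    sat=cv2.cvtColor(img,cv2.COLOR_BGR2HSV)[...,1]
    m[y0:y1,x0:x1]=((g>thr)&(sat<80))[y0:y1,x0:x1]
    k,lab,st,ce=cv2.connectedComponentsWithStats(m)
    for i in range(1,k):
        if st[i,4]<12: continue
        yy,xx=np.where(lab==i);P=cast(n,np.stack([xx,yy],1),64)[:,:2]
        mu=P.mean(0);u=np.linalg.svd(P-mu)[2][0];q=(P-mu)@u
        print(n,st[i],"mid",mu+u*(q.max()+q.min())/2,"yaw",np.degrees(np.arctan2(u[1],u[0])),"len",np.ptp(q),"ends",mu+u*q.min(),mu+u*q.max())
hs2=cv2.cvtColor(s,cv2.COLOR_BGR2HSV)
m=((s.max(2)<95)&(hs2[...,1]<110)).astype(np.uint8)*255
c=big(m,278,172,328,202);W=cast("scene",c[:,0],14);print("foot scene",cv2.boundingRect(c),cv2.minAreaRect(W[:,:2].astype(np.float32)))
m=((t.max(2)<95)&(hs[...,1]<110)).astype(np.uint8)*255
c=big(m,345,155,392,197);W=cast("top",c[:,0],14);print("foot top",cv2.boundingRect(c),cv2.minAreaRect(W[:,:2].astype(np.float32)))
def c_(im,x,y,w,h,W,H):
    o=cv2.resize(im[y:y+h,x:x+w],(W,H),interpolation=cv2.INTER_CUBIC)
    for i in range(0,w,5):
        cv2.putText(o,str(x+i),(int(i*W/w),10),0,.3,(0,255,255));cv2.line(o,(int(i*W/w),12),(int(i*W/w),18),(0,255,255))
    for i in range(0,h,5):
        cv2.putText(o,str(y+i),(0,int(i*H/h)+4),0,.3,(0,255,255));cv2.line(o,(22,int(i*H/h)),(28,int(i*H/h)),(0,255,255))
    return o
a=c_(s,278,172,50,30,400,240);b=c_(t,345,155,50,45,400,360);d=c_(s,288,88,40,36,400,360);e=c_(t,370,133,40,24,400,240)
cv2.imwrite("pics/crop2.png",np.hstack([np.vstack([a,d]),np.vstack([b,e])]))
E
```

```text
rack top ((569.489990234375, 243.22434997558594), (134.0548095703125, 147.92808532714844), 48.924617767333984)
top [268 209  24  19  42] mid [609.37472957 212.6967308 ] yaw -131.24016778761975 len 106.13090396197016 ends [644.35636629 252.59945359] [574.39309285 172.794008  ]
top [260 220  23  19  44] mid [570.40895798 244.60636101] yaw -130.61382621471057 len 102.83877186474908 ends [603.8807888  283.63954934] [536.93712716 205.57317269]
top [251 230  24  20  43] mid [533.00137048 276.77013454] yaw -131.39565116166466 len 107.49970848067215 ends [568.54372652 317.09119303] [497.45901444 236.44907605]
scene [246 229  35   1  35] mid [608.17938374 210.18236069] yaw -132.65700483583004 len 103.70918227110903 ends [643.3164692 248.3174344] [573.04229827 172.04728699]
scene [249 238  33   3  39] mid [567.18313082 238.62621427] yaw 48.90250044886751 len 94.27478464443817 ends [536.19772616 203.10384874] [598.16853548 274.14857981]
scene [245 249  38   2  69] mid [533.16967802 274.59647133] yaw -132.24262230238494 len 105.23431847657245 ends [568.54269393 313.54920155] [497.7966621  235.64374111]
foot scene (284, 185, 38, 13) ((738.23876953125, -93.98138427734375), (143.90042114257812, 78.02008819580078), 35.25413131713867)
foot top (351, 157, 41, 36) ((782.587890625, -140.47512817382812), (129.31121826171875, 137.46405029296875), 74.09396362304688)
```

View pics/crop2.png

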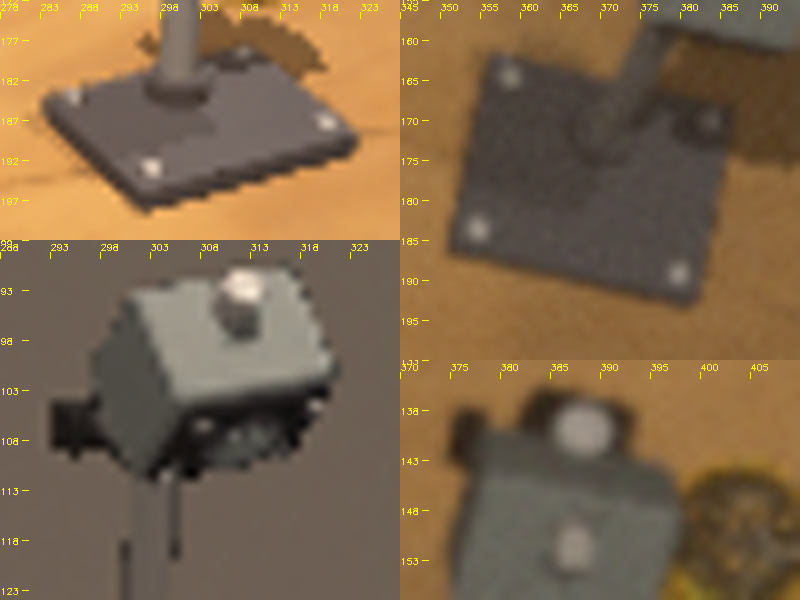

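Crop 2 shows the reader foot with its four corner bolts in both views and the head's front-top edge: scene (305.4,103.8)–(320.8,101.4), top (375.1,158.1)–(394.8,160.3). Next come the reader pose and the plan.

Run:
```python
from h import *
b={"top":[(358.3,164.2),(354.3,183.1),(379.3,188.6),(383.4,169.6)],"scene":[(307.9,178.7),(286.7,183.7),(296.4,192.4),(318.4,186.8)]}
for n in b:
    P=cast(n,b[n],16);print(n,P.round(1).tolist(),"c",P.mean(0).round(1),"sizes",np.linalg.norm(np.diff(P[[0,1,2,3,0]],axis=0),axis=1).round(1))
    for i,j in((1,0),(2,3),(1,2),(0,3)):
        v=P[j]-P[i];print("  yaw",np.degrees(np.arctan2(v[1],v[0])).round(1))
for n,e in(("scene",[(305.35,103.75),(320.75,101.35)]),("top",[(375.1,158.1),(394.8,160.3)])):
    P=cast(n,e,354.15);v=P[1]-P[0];print(n,"head edge",P.round(1).tolist(),"mid",P.mean(0).round(1),np.linalg.norm(v),np.degrees(np.arctan2(v[1],v[0])))
```

```text
top [[816.7, -94.8, 16.0], [743.4, -74.5, 16.0], [718.4, -166.6, 16.0], [791.8, -187.9, 16.0]] c [ 767.6 -130.9   16. ] sizes [76.1 95.4 76.4 96.4]
  yaw -15.4
  yaw -16.2
  yaw -105.2
  yaw -105.0
scene [[789.0, -186.2, 16.0], [817.2, -96.6, 16.0], [746.0, -77.7, 16.0], [718.3, -169.3, 16.0]] c [ 767.6 -132.4   16. ] sizes [94.  73.6 95.8 72.7]
  yaw -107.5
  yaw -106.9
  yaw 165.1
  yaw 166.6
scene head edge [[737.9, -95.9, 354.2], [720.0, -152.2, 354.2]] mid [ 729.  -124.1  354.2] 59.021788491681505 -107.64428132405934
top head edge [[727.4, -91.4, 354.1], [717.8, -152.4, 354.1]] mid [ 722.6 -121.9  354.1] 61.736657728594004 -98.9327088994754
```

```bash
cat > plan.py <<'E'
import sys;from h import *
from rig import sense
from scipy.spatial.transform import Rotation as R
foot=np.array([767.6,-131.6]);ry=np.radians(-15.5);py=np.radians(48.9);pc=np.array([571.2,244.3,8.])
d=-np.array([np.cos(ry),np.sin(ry),0])
xh=np.array([np.cos(ry)*np.cos(.698132),np.sin(ry)*np.cos(.698132),np.sin(.698132)])
yh=np.array([-np.sin(ry),np.cos(ry),0]);zh=np.cross(xh,yh)
win=np.r_[foot,335.]+35*d-3*xh;spot=win-150*xh
Rp0=R.from_euler('z',py).as_matrix()
flip=np.diag([1.,-1,-1])
Rp1=np.stack([yh*1.,xh,zh],1); Rp1[:,0]=np.cross(xh,zh)
def tcp(Rp,orig,g=(-22.5,0,42)): # tcp pose for grasp at plate point g
    Rt=Rp@flip;return orig+Rp@np.array(g)+19*Rt[:,2],Rt
def delta(T):
    p,Rt=T;s=sense();q=s["ee_rot"];Rc=R.from_quat(q[[1,2,3,0]]).as_matrix()
    print("t",s["time_s"],"pos",s["eef_pos"].round(1),"joints",s["joints"].round(2),"w",s["grip_width"],"gf",s["grip_force"],"F",s["force"].round(1))
    print("target",p.round(1)," shift mm(tool)",(Rc.T@(p-s["eef_pos"])).round(1)," units",(Rc.T@(p-s["eef_pos"])/25).round(2)," turn units",(np.degrees(R.from_matrix(Rc.T@Rt).as_rotvec())/8).round(2))
G=tcp(Rp0,pc); o1=spot-Rp1@np.array([33,3,28.]); F=tcp(Rp1,o1)
E
python3 - <<'E'
from plan import *
print("det",np.linalg.det(Rp1),"win",win,"spot",spot);delta(G);delta(F)
print("window px",proj("scene",win),"seen 312.5,107; rack/plate px",proj("top",pc+[0,0,56]),proj("scene",pc+Rp0@[-55,0,56]),proj("scene",pc+Rp0@[43,0,56]))
for w in(25,32):print(w,proj("scene",np.array([win+3*xh+25*zh+k*w*yh for k in(1,-1)])))
E
python3 -m crank '[[[1,-0.95,0,0,0,0,30],[1,-0.95,0,0,0,0,30],[1,-0.95,0,0,0,0,30],[1,-0.95,0,0,0,0,30],[1,-0.95,0,0,0,0,30],[1,-0.95,0,0,0,0,30],[1,-0.95,0,0,0,0,30],[1,-0.95,0,0,0,0,30]]]' 40
```

```text
det 0.9999999999999998 win [ 731.65838343 -121.63250757  333.07163648] spot [620.93084815 -90.92504433 236.65346065]
t 0.1 pos [ 163.  -498.8  192.6] joints [-1.48  0.31  1.5   0.    1.33 -0.22] w 1.00011373146387 gf 0.0 F [ 1.1 -0.2  0.2]
target [556.4 227.3  31. ]  shift mm(tool) [ 599.4 -567.9  162.4]  units [ 23.98 -22.71   6.5 ]  turn units [-0.01 -0.   -3.85]
t 0.1 pos [ 163.  -498.8  192.6] joints [-1.48  0.31  1.5   0.    1.33 -0.22] w 1.00011373146387 gf 0.0 F [ 1.1 -0.2  0.2]
target [636.6 -37.7 230.9]  shift mm(tool) [ 593.4 -291.2  -37.8]  units [ 23.74 -11.65  -1.51]  turn units [ 2.86  5.36 14.7 ]
window px [[311.68962262 108.61628787]] seen 312.5,107; rack/plate px [[270.82731262 229.01057703]] [[281.30549605 238.79251025]] [[248.04209893 239.35710821]]
25 [[307.75864713 104.85502489]
 [320.59417169 102.62087484]]
32 [[305.93111217 105.17312543]
 [322.36115627 102.31331369]]
time_s: 0.9
eef_pos: [294.5, -254.9, 193.0]
ee_rot: [-0.0, 0.988, 0.157, -0.0]
force: [1.0, 0.3, -0.0]
grip_width: 0.349
grip_force: 0.0
```

The label-end direction comes out reversed: plate x = −y_head. So I'll grip with the half turn (tool x = −plate x), which keeps the last joint within its range. Fixing the plan and carrying on.

```bash
sed -i 's/^flip=.*/flip=np.diag([-1.,1,-1])/' plan.py
python3 -m crank '[[[1,-0.95,0,0,0,0,30],[1,-0.95,0,0,0,0,30],[1,-0.95,0,0,0,0,30],[1,-0.95,0,0,0,0,30],[1,-0.95,0,0,0,0,30],[1,-0.95,0,0,0,0,30],[1,-0.95,0,0,0,0,30],[1,-0.95,0,0,0,0,30]]]'
python3 -m crank '[[[1,-0.95,0,0,0,0,30],[1,-0.95,0,0,0,0,30],[1,-0.95,0,0,0,0,30],[1,-0.95,0,0,0,0,30],[1,-0.95,0,0,0,0,30],[1,-0.95,0,0,0,0,30],[1,-0.95,0,0,0,0,30],[0,0,0,0,0,0,30]]]'
python3 -m crank '[[[0,0,0,0,0,-1,30],[0,0,0,0,0,-1,30],[0,0,0,0,0,-1,30],[0,0,0,0,0,-1,30],[0,0,0,0,0,-1,30],[0,0,0,0,0,-1,30],[0,0,0,0,0,-1,30],[0,0,0,0,0,-1,30]]]'
python3 -m crank '[[[0,0,0,0,0,-1,30],[0,0,0,0,0,-1,30],[0,0,0,0,0,-1,30],[0,0,0,0,0,-1,30],[0,0,0,0,0,-1,30],[0,0,0,0,0,-1,30],[0,0,0,0,0,-1,30],[0,0,0,0,0,-1,30]]]'
python3 -m crank '[[[0,0,0,0,0,-1,30],[0,0,0,0,0,-1,30],[0,0,0,0,0,-1,30],[0,0,0,0,0,-1,30],[0,0,0,0,0,-1,30],[0,0,0,0,0,-1,30],[0,0,0,0,0,-1,30],[0,0,0,0,0,-1,30]]]'
python3 -c "
from plan import *
delta(G);delta(F);print(Rp1)"
```

```text
time_s: 1.7
eef_pos: [425.6, -12.1, 193.0]
ee_rot: [-0.0, 0.988, 0.157, -0.0]
force: [0.1, -0.4, 0.4]
grip_width: 0.353
grip_force: 0.0
time_s: 2.5
eef_pos: [540.5, 201.6, 192.0]
ee_rot: [-0.0, 0.987, 0.159, -0.0]
force: [-0.1, 0.1, 0.0]
grip_width: 0.355
grip_force: 0.0
time_s: 3.3
eef_pos: [539.6, 198.2, 192.8]
ee_rot: [-0.0, 0.752, 0.659, -0.0]
force: [0.1, -1.0, -0.6]
grip_width: 0.352
grip_force: 0.0
time_s: 4.1
eef_pos: [539.6, 198.2, 192.8]
ee_rot: [-0.0, 0.289, 0.957, -0.0]
force: [0.5, -0.1, -0.0]
grip_width: 0.355
grip_force: 0.0
time_s: 4.9
eef_pos: [539.6, 198.2, 192.8]
ee_rot: [-0.0, -0.262, 0.965, -0.0]
force: [0.3, 1.0, -0.6]
grip_width: 0.352
grip_force: 0.0
t 4.9 pos [539.6 198.2 192.8] joints [ 0.15  0.42  1.34 -0.    1.38 -1.95] w 0.35193265506692584 gf 0.0 F [ 0.3  1.  -0.6]
target [556.4 227.3  31. ]  shift mm(tool) [-29.4  16.6 161.8]  units [-1.17  0.66  6.47]  turn units [ 0.   -0.01 -2.31]
t 4.9 pos [539.6 198.2 192.8] joints [ 0.15  0.42  1.34 -0.    1.38 -1.95] w 0.35193265506692584 gf 0.0 F [ 0.3  1.  -0.6]
target [636.6 -37.7 230.9]  shift mm(tool) [  35.7 -252.6  -38.1]  units [  1.43 -10.1   -1.52]  turn units [-2.39 -5.88 16.14]
[[-0.26723838  0.73818357 -0.61940994]
 [-0.96363045 -0.20471642  0.17177758]
 [ 0.          0.64278784  0.76604425]]
```

```bash
python3 -m crank '[[[0,0,0,0,0,-0.77,30],[0,0,0,0,0,-0.77,30],[0,0,0,0,0,-0.77,30],[-0.66,0.13,0,0,0,0,30],[-0.67,0.13,0,0,0,0,30],[0,0,1,0,0,0,30],[0,0,1,0,0,0,30],[0,0,1,0,0,0,30]]]'
python3 -m crank '[[[0,0,1,0,0,0,30],[0,0,0.5,0,0,0,30],[0,0,0,0,0,0,30],[0,0,0,0,0,0,30],[0,0,0,0,0,0,30],[0,0,0,0,0,0,30],[0,0,0,0,0,0,30],[0,0,0,0,0,0,30]]]'
python3 - <<'E'
from plan import *;from rig import capture
delta(G)
s=capture("scene");t=capture("top");cv2.imwrite("pics/s2.png",s)
c=lambda im,x,y,w,h:cv2.resize(im[y:y+h,x:x+w],(400,400),interpolation=2)
cv2.imwrite("pics/c3.png",np.hstack([c(s,225,200,80,80),c(t,240,195,70,70)]))
E
```

```text
time_s: 5.7
eef_pos: [556.7, 227.5, 116.9]
ee_rot: [-0.0, -0.411, 0.912, -0.0]
force: [0.6, 0.2, -0.4]
grip_width: 0.356
grip_force: 0.0
time_s: 6.5
eef_pos: [557.2, 228.0, 80.9]
ee_rot: [0.0, -0.411, 0.911, -0.0]
force: [-0.9, -0.9, -0.3]
grip_width: 0.352
grip_force: 0.0
t 6.5 pos [557.2 228.   80.9] joints [ 0.19  0.58  1.4  -0.    1.16 -2.22] w 0.3517863768060659 gf 0.0 F [-0.9 -0.9 -0.3]
target [556.4 227.3  31. ]  shift mm(tool) [ 1.1  0.2 49.9]  units [0.04 0.01 2.  ]  turn units [-0.    0.   -0.04]
```

View pics/c3.png

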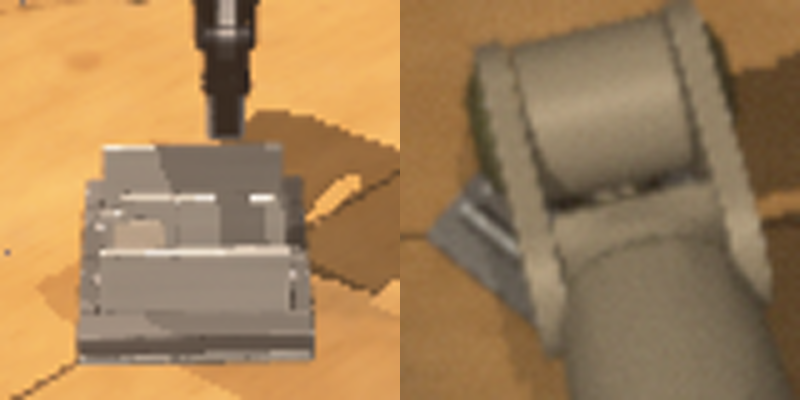

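The fingers hang over the plain end of the middle plate, with the tip at scene (270,227), about a third of the plate's length from its plain end. So I'll descend and close.

```bash
python3 -m crank '[[[0,0,0.5,0,0,0,30],[0,0,0.5,0,0,0,30],[0,0,0.5,0,0,0,30],[0,0,0.5,0,0,0,30],[0,0,0,0,0,0,30],[0,0,0,0,0,0,30],[0,0,0,0,0,0,30],[0,0,0,0,0,0,30]]]'
python3 -m crank '[[[0,0,0,0,0,0,20],[0,0,0,0,0,0,15],[0,0,0,0,0,0,10],[0,0,0,0,0,0,5],[0,0,0,0,0,0,0],[0,0,0,0,0,0,0],[0,0,0,0,0,0,0],[0,0,0,0,0,0,0]]]' 50
python3 -c "
from plan import *
delta(G)"
```

```text
time_s: 7.4
eef_pos: [557.4, 228.1, 31.2]
ee_rot: [0.001, -0.411, 0.911, -0.0]
force: [0.2, 0.6, -1.2]
grip_width: 0.351
grip_force: 0.0
time_s: 8.2
eef_pos: [557.1, 228.0, 30.6]
ee_rot: [0.0, -0.411, 0.912, 0.0]
force: [-0.1, 0.4, -0.0]
grip_width: -0.001
grip_force: 0.0
t 8.2 pos [557.1 228.   30.6] joints [ 0.19  0.64  1.44  0.    1.06 -2.22] w -0.0011407407723488664 gf 0.0 F [-0.1  0.4 -0. ]
target [556.4 227.3  31. ]  shift mm(tool) [ 1.   0.1 -0.4]  units [ 0.04  0.   -0.02]  turn units [-0.    0.   -0.04]
```

The gripper shut fully with nothing between the fingers, so I'll look.

Run:
```python
from plan import *;from rig import capture
s=capture("scene");t=capture("top");cv2.imwrite("pics/s4.png",s)
c=lambda im,x,y,w,h:cv2.resize(im[y:y+h,x:x+w],(600,600),interpolation=2)
cv2.imwrite("pics/c4.png",c(s,230,210,60,60))
print(proj("scene",[[557.1,228,31],[557.1,228,64]]))
```

```text
[[269.99832943 247.74341887]
 [269.97387666 238.96614623]]
```

View pics/c4.png

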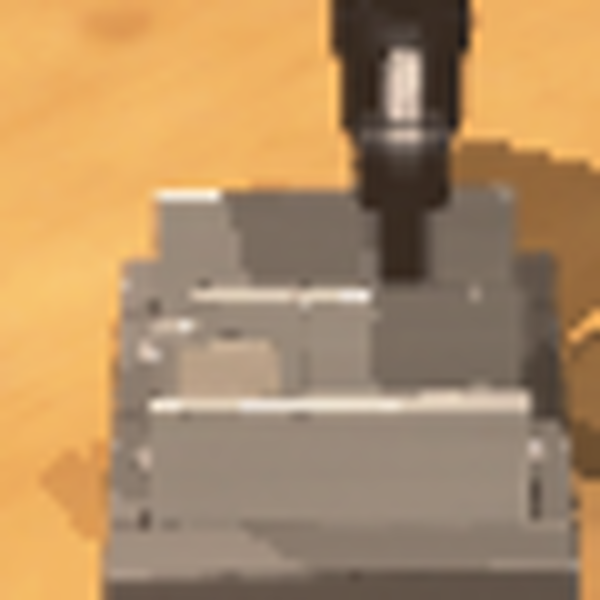

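```bash
python3 - <<'E'
from plan import *;from rig import capture
print("start tcp",proj("scene",[[163,-498.8,192.6],[163,-498.8,205]]),)
for p,z in(((557.2,228),81),((557.1,228),31)):
  for k in(0,15,22,29):
    print(z,k,proj("scene",[[p[0]-.754*k,p[1]+.657*k,z+h] for h in(0,10,36)]).round(1).tolist())
s=cv2.imread("pics/scene0.png");a=cv2.resize(s[90:170,490:560],(525,600),interpolation=2)
cv2.imwrite("pics/c5.png",a)
E
python3 -m crank '[[[0,0,-0.5,0,0,0,0],[0,0,-1,0,0,0,0],[0,0,-1,0,0,0,0],[0,0,-1,0,0,0,0],[0,0,-0.5,0,0,0,0],[0,0,0,0,0,0,0],[0,0,0,0,0,0,0],[0,0,0,0,0,0,0]]]'
python3 - <<'E'
from plan import *;from rig import capture
s=capture("scene");b=cv2.imread("pics/c5.png")[:,:400]
a=cv2.resize(s[180:260,230:283],(400,600),interpolation=2)
cv2.imwrite("pics/c6.png",np.hstack([a,b]))
E
```

```text
start tcp [[518.59723893 168.70060498]
 [519.84609402 165.27222516]]
81 0 [[269.9, 234.3], [269.9, 231.6], [269.9, 224.3]]
81 15 [[270.1, 237.5], [270.0, 234.7], [270.0, 227.4]]
81 22 [[270.1, 238.9], [270.1, 236.2], [270.1, 228.8]]
81 29 [[270.2, 240.4], [270.2, 237.6], [270.1, 230.3]]
31 0 [[270.0, 247.7], [270.0, 245.1], [270.0, 238.2]]
31 15 [[270.1, 250.9], [270.1, 248.3], [270.1, 241.3]]
31 22 [[270.2, 252.5], [270.2, 249.8], [270.1, 242.8]]
31 29 [[270.2, 254.0], [270.2, 251.3], [270.2, 244.3]]
time_s: 9.1
eef_pos: [556.4, 227.9, 129.2]
ee_rot: [-0.001, -0.411, 0.912, 0.0]
force: [-0.1, -0.0, 0.4]
grip_width: -0.002
grip_force: 0.0
```

View pics/c6.png

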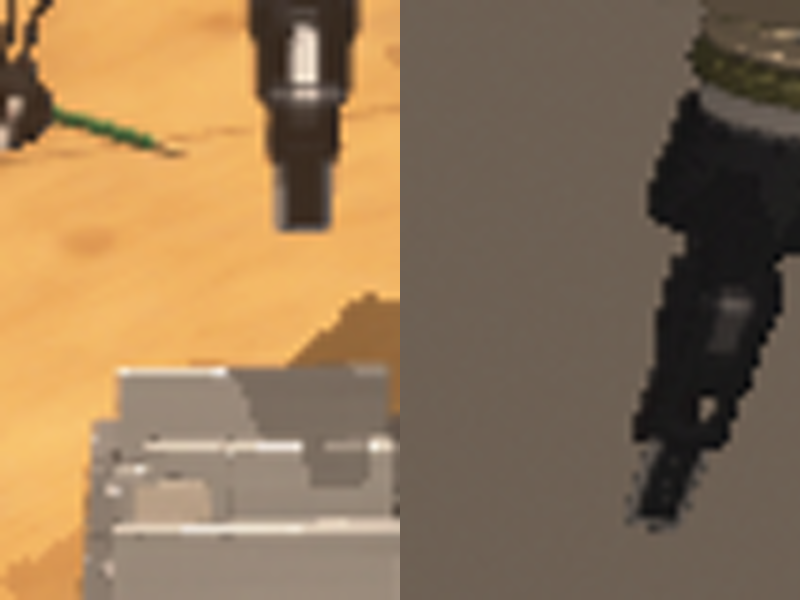

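The picture shows the shut fingertips at (270,210.7), while the reported TCP projects to about (270,220.7). So the real tips sit about 35 mm higher than reported, which is why the grip closed on air above the plate. I'll tilt the tool to see whether the offset lies along the tool or along world z.

```bash
cat > tip.py <<'E'
from plan import *;from rig import capture
def tip():
    s=capture("scene");st=sense();p=st["eef_pos"];Rc=R.from_quat(st["ee_rot"][[1,2,3,0]]).as_matrix()
    g=(s.max(2)<75).astype(np.uint8);m=np.zeros_like(g);m[150:235,245:300]=g[150:235,245:300]
    k,lab,stt,ce=cv2.connectedComponentsWithStats(m);i=1+stt[1:,4].argmax()
    yy,xx=np.where(lab==i);a=proj("scene",[p-100*Rc[:,2],p])
    u=(a[1]-a[0])/np.linalg.norm(a[1]-a[0]);q=(np.stack([xx,yy],1)-a[1])@u
    e=q>q.max()-2
    print("eef",p.round(1),"tip px",xx[e].mean(),yy[e].mean(),"area",len(xx),"pred",a[1],"tool -35",proj("scene",p-35*Rc[:,2]),"world +35",proj("scene",p+[0,0,35]))
E
python3 -c "
from tip import *
tip()"
python3 -m crank '[[[0,0,0,0,1,0,0],[0,0,0,0,1,0,0],[0,0,0,0,1,0,0],[0,0,0,0,0,0,0],[0,0,0,0,0,0,0],[0,0,0,0,0,0,0],[0,0,0,0,0,0,0],[0,0,0,0,0,0,0]]]'
python3 -c "
from tip import *
tip()"
python3 -m crank '[[[0,0,0,0,-1,0,0],[0,0,0,0,-1,0,0],[0,0,0,0,-1,0,0],[0,0,0,0,0,0,20],[0,0,0,0,0,0,38],[0,0,0,0,0,0,38],[0,0,0,0,0,0,38],[0,0,0,0,0,0,38]]]'
python3 -c "
from tip import *
delta(G)"
```

```text
eef [556.6 227.9 129.5] tip px 269.8181818181818 190.27272727272728 area 713 pred [270.06009637 220.814275  ] tool -35 [[270.01447686 210.62212927]] world +35 [[270.03395003 210.62999335]]
time_s: 10.0
eef_pos: [557.1, 227.6, 131.8]
ee_rot: [-0.188, -0.402, 0.892, -0.085]
force: [0.3, -0.1, 0.2]
grip_width: 0.004
grip_force: 0.0
eef [557.1 227.7 131.6] tip px 262.8181818181818 208.63636363636363 area 557 pred [270.00139215 220.12394779] tool -35 [[264.9426442  210.87055585]] world +35 [[269.97427428 209.92236377]]
time_s: 10.85
eef_pos: [557.4, 228.5, 130.2]
ee_rot: [-0.0, -0.412, 0.911, -0.0]
force: [0.1, 0.3, 0.2]
grip_width: 0.443
grip_force: 0.0
t 10.85 pos [557.4 228.5 130.2] joints [ 0.19  0.53  1.34 -0.    1.27 -2.22] w 0.4425305912210428 gf 0.0 F [0.1 0.3 0.2]
target [556.4 227.3  31. ]  shift mm(tool) [ 1.4 -0.  99.2]  units [ 0.06 -0.    3.97]  turn units [ 0.   -0.   -0.04]
```

The tilted tip at (262.8,208.6) matches an offset along the tool: the real fingertips are about 35 mm short of the reported TCP. Descending with that allowed for.

```bash
sed -i 's/+19\*Rt/+54*Rt/' plan.py
python3 -m crank '[[[0.06,0,1,0,0,0,38],[0,0,1,0,0,0,38],[0,0,1,0,0,0,38],[0,0,0.8,0,0,0,38],[0,0,0.5,0,0,0,38],[0,0,0.3,0,0,0,38],[0,0,0,0,0,0,38],[0,0,0,0,0,0,38]]]'
python3 -m crank '[[[0,0,0.2,0,0,0,38],[0,0,0.2,0,0,0,38],[0,0,0.2,0,0,0,38],[0,0,0.1,0,0,0,38],[0,0,0,0,0,0,38],[0,0,0,0,0,0,38],[0,0,0,0,0,0,38],[0,0,0,0,0,0,38]]]'
python3 -m crank '[[[0,0,0,0,0,0,20],[0,0,0,0,0,0,15],[0,0,0,0,0,0,10],[0,0,0,0,0,0,5],[0,0,0,0,0,0,0],[0,0,0,0,0,0,0],[0,0,0,0,0,0,0],[0,0,0,0,0,0,0]]]' 50
python3 -c "
from plan import *
delta(G)"
```

```text
time_s: 11.65
eef_pos: [556.6, 227.1, 16.4]
ee_rot: [0.001, -0.411, 0.911, -0.0]
force: [0.9, 0.7, 0.4]
grip_width: 0.448
grip_force: 0.0
time_s: 12.45
eef_pos: [556.2, 226.9, -1.7]
ee_rot: [0.0, -0.411, 0.911, -0.0]
force: [1.0, 0.1, 0.4]
grip_width: 0.446
grip_force: 0.0
time_s: 13.25
eef_pos: [556.1, 226.9, -1.8]
ee_rot: [0.0, -0.411, 0.911, 0.0]
force: [-2.0, 1.6, 2.3]
grip_width: 0.06
grip_force: 48.9
t 13.25 pos [556.1 226.9  -1.8] joints [ 0.19  0.68  1.46  0.    0.99 -2.23] w 0.05974993664578557 gf 48.907172083854675 F [-2.   1.6  2.3]
target [556.4 227.3  -4. ]  shift mm(tool) [-0.5  0.   2.2]  units [-0.02  0.    0.09]  turn units [ 0.    0.   -0.04]
```

Gripped the plate at 49 N with a 5 mm opening. Lifting.

```bash
python3 -m crank '[[[0,0,-0.3,0,0,0,0],[0,0,-0.6,0,0,0,0],[0,0,-0.8,0,0,0,0],[0,0,-0.8,0,0,0,0],[0,0,-0.8,0,0,0,0],[0,0,-0.8,0,0,0,0],[0,0,-0.8,0,0,0,0],[0,0,-0.8,0,0,0,0]]]'
python3 -m crank '[[[0,0,-0.8,0,0,0,0],[0,0,-0.8,0,0,0,0],[0,0,-0.8,0,0,0,0],[0,0,-0.4,0,0,0,0],[0,0,0,0,0,0,0],[0,0,0,0,0,0,0],[0,0,0,0,0,0,0],[0,0,0,0,0,0,0]]]'
python3 - <<'E'
from plan import *;from rig import capture
delta(F)
s=capture("scene");cv2.imwrite("pics/c7.png",cv2.resize(s[170:270,210:310],(600,600),interpolation=2))
E
```

```text
time_s: 14.05
eef_pos: [556.2, 226.8, 142.7]
ee_rot: [0.001, -0.411, 0.912, -0.0]
force: [-0.0, -0.8, -1.0]
grip_width: 0.058
grip_force: 48.7
time_s: 14.85
eef_pos: [555.8, 226.8, 209.7]
ee_rot: [-0.001, -0.411, 0.911, 0.0]
force: [-0.2, -0.3, -1.3]
grip_width: 0.061
grip_force: 48.7
t 14.85 pos [555.8 226.8 209.7] joints [ 0.19  0.47  1.22  0.    1.45 -2.23] w 0.06107225343066929 gf 48.743314146995544 F [-0.2 -0.3 -1.3]
target [658.3 -43.7 204.1]  shift mm(tool) [ 135.  -255.9    5.5]  units [  5.4  -10.24   0.22]  turn units [-1.54 -6.65 18.23]
```

View pics/c7.png

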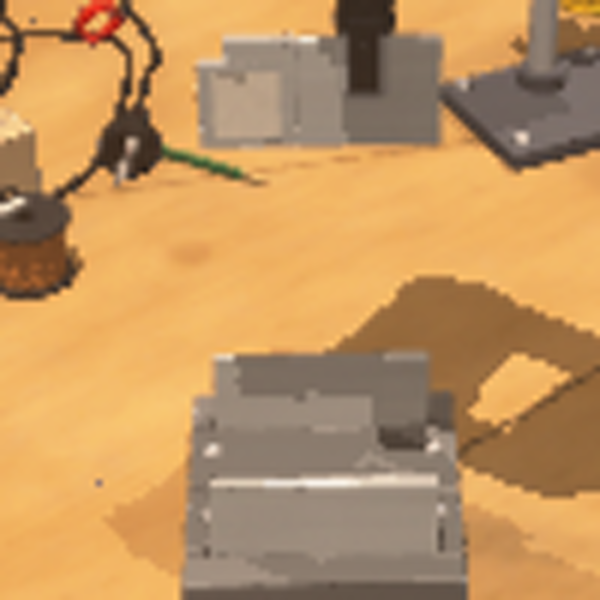

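The plate is held level and square. It spans scene (243–284, 176–194), with the finger about 36 mm from the plain end, clear of the label end, and the blanks are undisturbed. Next I'll turn and tilt it.

```bash
python3 -m crank '[[[0,0,0,0,0,0.5,0],[0,0,0,0,0,0.96,0],[0,0,0,0,0,0.96,0],[0,0,0,0,0,0.96,0],[0,0,0,0,0,0.96,0],[0,0,0,0,0,0.96,0],[0,0,0,0,0,0.96,0],[0,0,0,0,0,0.96,0]]]'
python3 -m crank '[[[0,0,0,0,0,0.96,0],[0,0,0,0,0,0.96,0],[0,0,0,0,0,0.96,0],[0,0,0,0,0,0.96,0],[0,0,0,0,0,0.96,0],[0,0,0,0,0,0.96,0],[0,0,0,0,0,0.96,0],[0,0,0,0,0,0.96,0]]]'
python3 -m crank '[[[0,0,0,0,0,0.96,0],[0,0,0,0,0,0.96,0],[0,0,0,0,0,0.96,0],[0,0,0,0,0,0.96,0],[0,0,0,0,0,0.5,0],[0,0,0,-0.5,0,0,0],[0,0,0,-0.8,0,0,0],[0,0,0,-0.8,0,0,0]]]'
python3 -m crank '[[[0,0,0,-0.8,0,0,0],[0,0,0,-0.8,0,0,0],[0,0,0,-0.8,0,0,0],[0,0,0,-0.5,0,0,0],[0,0,0,0,0,0,0],[0,0,0,0,0,0,0],[0,0,0,0,0,0,0],[0,0,0,0,0,0,0]]]'
python3 - <<'E'
from plan import *
delta(F)
E
```

```text
time_s: 15.7
eef_pos: [556.0, 226.9, 210.2]
ee_rot: [-0.0, 0.083, 0.997, -0.0]
force: [-0.3, 0.5, -1.3]
grip_width: 0.061
grip_force: 48.7
time_s: 16.5
eef_pos: [556.0, 226.9, 210.2]
ee_rot: [-0.0, 0.58, 0.814, -0.0]
force: [0.3, 1.7, -1.0]
grip_width: 0.059
grip_force: 48.7
time_s: 17.3
eef_pos: [556.3, 226.8, 210.6]
ee_rot: [0.118, 0.786, 0.6, 0.09]
force: [0.8, 0.0, -1.8]
grip_width: 0.06
grip_force: 49.0
time_s: 18.1
eef_pos: [556.7, 226.6, 211.0]
ee_rot: [0.272, 0.748, 0.569, 0.207]
force: [0.1, -0.2, -0.7]
grip_width: 0.058
grip_force: 49.1
t 18.1 pos [556.7 226.6 211. ] joints [ 0.38  0.23  1.74 -0.66  0.69  1.07] w 0.05768021366348942 gf 49.08270299434662 F [ 0.1 -0.2 -0.7]
target [658.3 -43.7 204.1]  shift mm(tool) [-233.6  125.7  114.3]  units [-9.34  5.03  4.57]  turn units [-0.   -0.01  0.01]
```

```bash
python3 -m crank '[[[-0.85,0.46,0.415,0,0,0,0],[-0.85,0.46,0.415,0,0,0,0],[-0.85,0.46,0.415,0,0,0,0],[-0.85,0.46,0.415,0,0,0,0],[-0.85,0.46,0.415,0,0,0,0],[-0.85,0.46,0.415,0,0,0,0],[-0.85,0.46,0.415,0,0,0,0],[-0.85,0.46,0.415,0,0,0,0]]]'
python3 -m crank '[[[-0.85,0.46,0.415,0,0,0,0],[-0.85,0.46,0.415,0,0,0,0],[-0.5,0.3,0.3,0,0,0,0],[-0.34,0.13,0.12,0,0,0,0],[0,0,0,0,0,0,0],[0,0,0,0,0,0,0],[0,0,0,0,0,0,0],[0,0,0,0,0,0,0]]]'
python3 - <<'E'
from plan import *;from rig import capture
delta(F)
s=capture("scene");t=capture("top");cv2.imwrite("pics/s8.png",s);cv2.imwrite("pics/t8.png",t)
P=lambda n,a:proj(n,o1+Rp1@np.array(a)).round(1)[0].tolist()
for a in((-55,0,0),(55,0,0),(55,0,44),(43,0,56),(-55,0,56),(33,3,28)):print(a,P("scene",a),P("top",a))
c=lambda im,x,y,w,h,W:cv2.resize(im[y:y+h,x:x+w],(W,600),interpolation=2)
cv2.imwrite("pics/c8.png",np.hstack([c(s,270,85,80,120,400),c(t,340,130,80,120,400)]))
E
```

```text
time_s: 18.9
eef_pos: [631.1, 28.6, 206.5]
ee_rot: [0.272, 0.747, 0.57, 0.207]
force: [0.0, 1.0, -1.5]
grip_width: 0.058
grip_force: 49.1
time_s: 19.7
eef_pos: [658.0, -42.6, 204.0]
ee_rot: [0.272, 0.747, 0.57, 0.208]
force: [0.3, -0.4, -1.5]
grip_width: 0.057
grip_force: 49.1
t 19.7 pos [658.  -42.6 204. ] joints [-0.23  0.26  1.72 -0.05  0.46  0.07] w 0.05676554803301973 gf 49.097755551338196 F [ 0.3 -0.4 -1.5]
target [658.3 -43.7 204.1]  shift mm(tool) [-1.   0.5  0.4]  units [-0.04  0.02  0.01]  turn units [ 0.   -0.02  0.02]
(-55, 0, 0) [302.8, 157.7] [345.1, 191.7]
(55, 0, 0) [331.0, 151.2] [377.3, 199.0]
(55, 0, 44) [336.7, 145.1] [377.5, 204.6]
(43, 0, 56) [335.2, 144.0] [374.0, 205.4]
(-55, 0, 56) [309.3, 149.9] [344.5, 198.7]
(33, 3, 28) [328.7, 147.8] [371.1, 200.3]
```

View pics/c8.png

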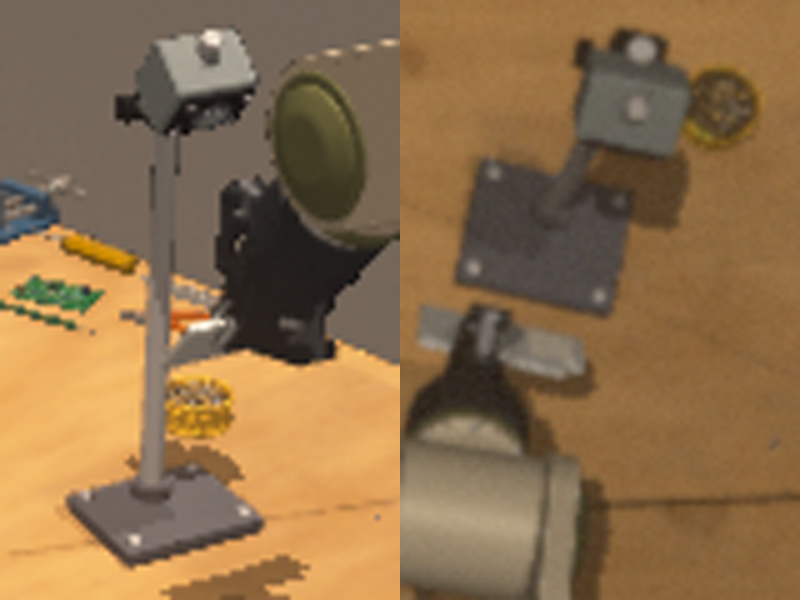

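Top view shows the plate at (343.6,191.4)–(377,198.6), within about 1 px of the prediction and parallel to the foot. The label face is towards the reader and nothing touches it. The grip sat about 3.5 mm off along the plate and 2 mm off in depth, so I'll correct that and let it settle.

```bash
python3 -m crank '[[[-0.08,0.01,-0.04,0,0,0,0],[-0.08,0.01,-0.03,0,0,0,0],[0,0,0,0,0,0,0],[0,0,0,0,0,0,0],[0,0,0,0,0,0,0],[0,0,0,0,0,0,0],[0,0,0,0,0,0,0],[0,0,0,0,0,0,0]]]'
python3 - <<'E'
from plan import *
delta(F);print(sense()["dq"].round(3))
from rig import finish_job
print(finish_job())
E
```

```text
time_s: 20.6
eef_pos: [656.2, -46.9, 205.6]
ee_rot: [0.272, 0.747, 0.57, 0.207]
force: [0.5, -0.9, -1.1]
grip_width: 0.061
grip_force: 49.1
t 20.6 pos [656.2 -46.9 205.6] joints [-0.24  0.26  1.73 -0.04  0.46  0.05] w 0.06129629073674972 gf 49.098013043403625 F [ 0.5 -0.9 -1.1]
target [658.3 -43.7 204.1]  shift mm(tool) [ 3.6 -0.   1.9]  units [ 0.14 -0.    0.08]  turn units [-0.   -0.01  0.01]
[ 0.001  0.     0.    -0.     0.001 -0.   ]
the job is handed in; nothing more can be done
None
```

The job is handed in at 20.6 s: the notched plate is held still by its plain end, label facing the window, within a few mm of the 15 cm spot by my camera measurements, with both blanks still in the rack and the reader untouched.

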